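# Fit the tube rack on the shaker, load two tubes in balance and start it

### The arm

A 6-joint arm with a two-finger parallel gripper is mounted at the origin on the work surface. World frame = base frame: x ahead of the robot, y to its left, z up, the work surface at z = 0. Lengths are in mm, angles in rad, forces in N, time in s.
With the tool pointing down it reaches from about 400 to 825 mm from the base axis. Payload 7 kg.
Tool frame: the origin (TCP) lies at the very end of the fingers, on their centre line; the grasp point (between the pads) lies 19 mm behind it; z points along the fingers, y is the line along which they close (so a half turn about z gives the same grasp; the last joint's range is limited). The gripper opens to 88 mm and grips with 3 to 60 N. Pads are 19 mm wide; open, the fingers measure 130 mm over their backs; the gripper's body (78 mm by 193 mm) begins 47 mm behind the grasp point.
Start: joints at [1.391, 0.359, 0.012, 0, -1.224, -0.288], TCP at [304.378, 602.453, 226.561] pointing down, gripper open.
Joint ranges: [-3.07, 3.07], [-1.43, 2.12], [-1.02, 1.25], [-3.03, 1.67], [-3.05, -0], [-3.03, 3.03]. Speed limits (rad/s): [2.39, 2.39, 3.01, 3.14, 3.14, 3.14].

### API

Orientations are given as a unit quaternion [x, y, z, w].
In Python, from plant import bot gives the robot as it stands. Calls block until the motion is done:
- bot.move_ptp(position, orientation): joint-space move of the TCP to a pose.
- bot.line_to(position, velocity=150, ori=None): straight line of the TCP; ori=None keeps the orientation; velocity is the mean speed in mm/s.
- bot.move_joints(angles): joint-space move.
- bot.move_gripper(opening, force=None): finger opening in mm; force is the grip in N (None keeps the last); returns when the fingers have stopped.
- bot.pause(seconds).
- bot.solve_ik(position, orientation): joint angles nearest the present ones, or None.
- bot.read_state(): the state.
- bot.camera(name): name is "side" or "top" or "wrist"; returns the picture (420x560x3 uint8, red, green, blue); there is no depth.
- bot.get_calibration(name): a dict with "fx", "fy", "cx", "cy" (pixels), "view" (4x4, takes a point from world to camera coordinates); the wrist camera has in their place "T_tool_cam" (4x4, takes a point from camera to tool coordinates, whose origin is the TCP and whose axes are the flange's). Camera axes: x right, y up, looking along -z (the intrinsics and any distortion apply to the point x, -y, -z); pixel columns grow to the right and rows downward; lengths in mm; the calibration is good to about 2 mm. A picture is of the moment at which its call begins: read the wrist's pose just before it. get_calibration takes no time and is no camera call.
A pose or a line that the arm cannot do raises bot.Unreachable and nothing moves.
- bot.close_job(): hands the job in; it is judged then, once.
The state is a dict: "t": time; "joint_pos": joint angles; "qvel": joint speeds; "tau": joint torques, N m; "tcp_pos": TCP position; "eef_rot": TCP orientation; "contact_force": force on the tool from outside, world axes, zero at the start; "moment": the same for the moment, N m; "width": finger opening in mm; "finger_force": force on a finger pad.
Only numpy, scipy, OpenCV 4.12 (cv2) and the standard library are available. Lean on these libraries where they do the work, as an engineer would, in place of code of your own. Each camera call takes 0.05 s, during which the arm holds its last target. There are 200 camera calls.

### The job

Lift the empty metal tube rack by its bar handle and lower it gently over the two pegs of the shaker's platform until it sits fully home. Then move the two long tubes from the grey bench rack into two diagonally opposite holes of the shaker rack, so that it runs balanced, each pushed right down and never laid over on the way. Only then press the shaker's start button, leaving the short tube where it stands and the cups, dish and bottle around the shaker undisturbed.

Things in the scene. Friction and masses are not known exactly. Their poses are not given: they have to be found in the camera images.
- shaker: Tube shaker, fixed: white machine 270 mm long (x), 200 mm wide (y). Origin on the bench under the middle of its footprint. Its -x end, towards the robot, is a low console (50 mm high, x = -135 to -50 mm) with a display, the start button at y = +62 mm and a grey speed dial (does not turn) at y = -62 mm; behind it the 65 mm high housing carries the platform. It does not move when started.
- platform (a point): Centre of the upper face of the shaker's flat aluminium platform (160 x 140 mm), 85 mm above the bench, 45 mm along +x from the shaker's origin; axes as the shaker's. Two round steel pegs stand on it at x = +48 and -48 mm, y = 0: 12 mm in diameter for the lowest 10 mm, then tapering to 6 mm at the top, 16 mm above the platform.
- shaker_rack: The shaker's tube rack, loose, empty, on the bench left or right of the shaker, about 0.45 kg: three aluminium plates 130 (x) by 110 mm (y) on columns. Origin: centre of the underside, z up. Base plate 12 mm thick with 15 mm through holes for the pegs at x = +48 and -48 mm, y = 0 (fits either way round); top plate z = 60 to 66 mm. Fully home its origin meets platform.
- rack_handle (a point): Centre of the rack's black bar handle, 108 mm above the rack's underside. The bar lies along the rack's x, 78 mm long, 12 mm wide (y) and 10 mm high, with 37 mm free beneath it, on two 8 mm round posts at x = +31 and -31 mm. Axes as the rack's.
- hole0 (a point): Mouth of a tube hole of the shaker rack, at x = +30, y = +34 mm in the rack's frame, level with the upper face of its top plate (z = 66 mm). Round, 19.5 mm in diameter, with a 19 mm square guide opening 25 mm lower; a tube's tip comes to rest on the base plate, 54 mm below the mouth. The hole diagonally across from it is hole3.
- hole1 (a point): Mouth of a tube hole of the shaker rack, at x = +30, y = -34 mm in the rack's frame, level with the upper face of its top plate (z = 66 mm). Round, 19.5 mm in diameter, with a 19 mm square guide opening 25 mm lower; a tube's tip comes to rest on the base plate, 54 mm below the mouth. The hole diagonally across from it is hole2.
- hole2 (a point): Mouth of a tube hole of the shaker rack, at x = -30, y = +34 mm in the rack's frame, level with the upper face of its top plate (z = 66 mm). Round, 19.5 mm in diameter, with a 19 mm square guide opening 25 mm lower; a tube's tip comes to rest on the base plate, 54 mm below the mouth. The hole diagonally across from it is hole1.
- hole3 (a point): Mouth of a tube hole of the shaker rack, at x = -30, y = -34 mm in the rack's frame, level with the upper face of its top plate (z = 66 mm). Round, 19.5 mm in diameter, with a 19 mm square guide opening 25 mm lower; a tube's tip comes to rest on the base plate, 54 mm below the mouth. The hole diagonally across from it is hole0.
- bench_rack: Grey plastic tube rack, fixed on the bench on the other side of the shaker: 215 mm long (x), 64 mm wide (y), 65 mm high. Origin: centre of its underside. One row of four 19.5 mm square openings at x = -75, -25, +25, +75 mm, y = 0; tips rest 8 mm above the bench. The opening at +25 mm is empty; the others hold, in any order, two long tubes and a short one.
- tube_a: One of the two alike long tubes to move, about 25 g, 120 mm long: translucent-white body 17 mm in diameter, tapering over its lowest 22 mm to a 6 mm flat tip, ribbed blue cap 22 mm in diameter over the top 14 mm. Starts upright in the bench rack, tip 8 mm above the bench, the upper 63 mm clear of the rack. Origin at the centre of the tip, z towards the cap.
- tube_b: One of the two alike long tubes to move, about 25 g, 120 mm long: translucent-white body 17 mm in diameter, tapering over its lowest 22 mm to a 6 mm flat tip, ribbed blue cap 22 mm in diameter over the top 14 mm. Starts upright in the bench rack, tip 8 mm above the bench, the upper 63 mm clear of the rack. Origin at the centre of the tip, z towards the cap.
- short_tube: A short tube of the same make and the same cap, but only 85 mm long, standing in the bench rack; to be left there. Origin at the centre of its tip.
- start_top (a point): Centre of the top of the shaker's start button: a round white push button 28 mm in diameter in a grey collar, on the console, 68 mm above the bench when up; pressed straight down.
- start (a joint): Travel of the start button in m: 0 up, 0.006 fully down; it springs back. About 1.5 N starts it moving and 5 N holds it fully down; it counts as pressed past 0.004.
- cup_a: Bystander: an open white plastic sample cup, 72 mm across the rim and 50 mm high. Origin at the centre of its underside.
- cup_b: Bystander: a second such cup.
- cup_stack: Bystander: three such cups nested in a stack, 74 mm high, on the robot's side of the shaker. Origin at the centre of its underside.
- petri_dish: Bystander: a closed Petri dish, 95 mm across and 16 mm high, on the robot's side of the shaker. Origin at the centre of its underside.
- wash_bottle: Bystander: a white wash bottle, 60 mm in diameter, 178 mm high with its spout, beyond the shaker. Origin at the centre of its underside.
Mind the look-alikes: they are no part of the job. What is shaped like the tube_b but orange or yellow is not meant.

How it is judged (in metres and radians):
On the way, in this order (a step that is already met when the one before it is completed fails the run):
1. the rack sits fully home on the platform, over both pegs (horizontal distance between shaker_rack and platform below 0.004 m and z of shaker_rack in the frame of platform between -0.003 and 0.003 m and angle between the x axis of shaker_rack and the x axis of platform, either way round below 0.06 rad and angle between shaker_rack's own z axis and vertical below 0.03 rad), for 0.2 s.
2. one long tube stands right down in a hole of the seated rack (all of step 1 and ((horizontal distance between tube_a and hole0 below 0.007 m and z of tube_a in the frame of shaker_rack between 0.008 and 0.016 m and angle between tube_a's own z axis and vertical below 0.15 rad) or (horizontal distance between tube_a and hole1 below 0.007 m and z of tube_a in the frame of shaker_rack between 0.008 and 0.016 m and angle between tube_a's own z axis and vertical below 0.15 rad) or (horizontal distance between tube_a and hole2 below 0.007 m and z of tube_a in the frame of shaker_rack between 0.008 and 0.016 m and angle between tube_a's own z axis and vertical below 0.15 rad) or (horizontal distance between tube_a and hole3 below 0.007 m and z of tube_a in the frame of shaker_rack between 0.008 and 0.016 m and angle between tube_a's own z axis and vertical below 0.15 rad) or (horizontal distance between tube_b and hole0 below 0.007 m and z of tube_b in the frame of shaker_rack between 0.008 and 0.016 m and angle between tube_b's own z axis and vertical below 0.15 rad) or (horizontal distance between tube_b and hole1 below 0.007 m and z of tube_b in the frame of shaker_rack between 0.008 and 0.016 m and angle between tube_b's own z axis and vertical below 0.15 rad) or (horizontal distance between tube_b and hole2 below 0.007 m and z of tube_b in the frame of shaker_rack between 0.008 and 0.016 m and angle between tube_b's own z axis and vertical below 0.15 rad) or (horizontal distance between tube_b and hole3 below 0.007 m and z of tube_b in the frame of shaker_rack between 0.008 and 0.016 m and angle between tube_b's own z axis and vertical below 0.15 rad))), for 0.2 s.
3. both long tubes stand right down in diagonally opposite holes of the seated rack (all of step 1 and (((horizontal distance between tube_a and hole0 below 0.007 m and z of tube_a in the frame of shaker_rack between 0.008 and 0.016 m and angle between tube_a's own z axis and vertical below 0.15 rad) and (horizontal distance between tube_b and hole3 below 0.007 m and z of tube_b in the frame of shaker_rack between 0.008 and 0.016 m and angle between tube_b's own z axis and vertical below 0.15 rad)) or ((horizontal distance between tube_a and hole1 below 0.007 m and z of tube_a in the frame of shaker_rack between 0.008 and 0.016 m and angle between tube_a's own z axis and vertical below 0.15 rad) and (horizontal distance between tube_b and hole2 below 0.007 m and z of tube_b in the frame of shaker_rack between 0.008 and 0.016 m and angle between tube_b's own z axis and vertical below 0.15 rad)) or ((horizontal distance between tube_a and hole2 below 0.007 m and z of tube_a in the frame of shaker_rack between 0.008 and 0.016 m and angle between tube_a's own z axis and vertical below 0.15 rad) and (horizontal distance between tube_b and hole1 below 0.007 m and z of tube_b in the frame of shaker_rack between 0.008 and 0.016 m and angle between tube_b's own z axis and vertical below 0.15 rad)) or ((horizontal distance between tube_a and hole3 below 0.007 m and z of tube_a in the frame of shaker_rack between 0.008 and 0.016 m and angle between tube_a's own z axis and vertical below 0.15 rad) and (horizontal distance between tube_b and hole0 below 0.007 m and z of tube_b in the frame of shaker_rack between 0.008 and 0.016 m and angle between tube_b's own z axis and vertical below 0.15 rad)))), for 0.2 s.
4. the start button is pressed with the rack seated and loaded (all of step 3 and value of joint start above 0.004 m), for 0.05 s.
At the end, for the whole second after the job is handed in: Rack home on the pegs (within 4 mm sideways, 3 mm high, 0.06 rad turn, 0.03 rad tilt); both long tubes right down in diagonally opposite holes (7 mm, tip within 4 mm of the base plate, tilt 0.15 rad), at rest; button up again; short tube within 12 mm, bystanders within 30 mm, upright (all of step 3 and value of joint start below 0.002 m and distance of short_tube from where it was at the start of the episode below 0.012 m and angle between short_tube's own z axis and vertical below 0.2 rad and linear speed of each of shaker_rack, tube_a, tube_b below 0.02 m/s and distance of each of cup_a, cup_b, cup_stack, petri_dish, wash_bottle from where it was at the start of the episode below 0.03 m and angle between each of cup_a, cup_b, cup_stack, petri_dish, wash_bottle's own z axis and vertical below 0.3 rad); the robot touches nothing.
It fails at once if the start button is pressed before both long tubes are in diagonally opposite holes (value of joint start above 0.004 m and not (((horizontal distance between tube_a and hole0 below 0.007 m and z of tube_a in the frame of shaker_rack between 0.008 and 0.016 m and angle between tube_a's own z axis and vertical below 0.15 rad) and (horizontal distance between tube_b and hole3 below 0.007 m and z of tube_b in the frame of shaker_rack between 0.008 and 0.016 m and angle between tube_b's own z axis and vertical below 0.15 rad)) or ((horizontal distance between tube_a and hole1 below 0.007 m and z of tube_a in the frame of shaker_rack between 0.008 and 0.016 m and angle between tube_a's own z axis and vertical below 0.15 rad) and (horizontal distance between tube_b and hole2 below 0.007 m and z of tube_b in the frame of shaker_rack between 0.008 and 0.016 m and angle between tube_b's own z axis and vertical below 0.15 rad)) or ((horizontal distance between tube_a and hole2 below 0.007 m and z of tube_a in the frame of shaker_rack between 0.008 and 0.016 m and angle between tube_a's own z axis and vertical below 0.15 rad) and (horizontal distance between tube_b and hole1 below 0.007 m and z of tube_b in the frame of shaker_rack between 0.008 and 0.016 m and angle between tube_b's own z axis and vertical below 0.15 rad)) or ((horizontal distance between tube_a and hole3 below 0.007 m and z of tube_a in the frame of shaker_rack between 0.008 and 0.016 m and angle between tube_a's own z axis and vertical below 0.15 rad) and (horizontal distance between tube_b and hole0 below 0.007 m and z of tube_b in the frame of shaker_rack between 0.008 and 0.016 m and angle between tube_b's own z axis and vertical below 0.15 rad)))).
It fails at once if the rack is dropped onto the pegs or the platform (faster than 0.4 m/s within 30 mm of its seat) (horizontal distance between shaker_rack and platform below 0.05 m and z of shaker_rack in the frame of platform below 0.03 m and linear speed of shaker_rack above 0.4 m/s).
It fails at once if a long tube is laid over (tilted beyond 1 rad) (angle between any of tube_a, tube_b's own z axis and vertical above 1 rad).
It fails at once if the short tube is lifted or knocked out of its place (not (distance of short_tube from where it was at the start of the episode below 0.012 m and angle between short_tube's own z axis and vertical below 0.2 rad)).
It fails at once if a bystander is pushed more than 30 mm or tipped over (not (distance of each of cup_a, cup_b, cup_stack, petri_dish, wash_bottle from where it was at the start of the episode below 0.03 m and angle between each of cup_a, cup_b, cup_stack, petri_dish, wash_bottle's own z axis and vertical below 0.3 rad)).
It also fails if it takes over 72 s, if anything falls off the work surface, if the arm or the gripper's body presses on something with over 40 N, if the wrist force passes 120 N, or if a joint passes its speed limit or range.

## Working session

There is one attempt and no reset: what is moved stays moved. The work goes in short steps, each a Python script; the robot and the scene stay as the last script left them, time stands still between calls to the robot, and variables do not carry over. Pictures are saved under pics/ and viewed, at most 10 in all, crops included, and the job is handed in when it is done.

```bash
ls; mkdir -p pics; python3 - <<'E'
from plant import bot
import cv2,numpy as np
for n in("top","side"):
    im=bot.camera(n); cv2.imwrite(f"pics/{n}0.png",im[...,::-1])
    c=bot.get_calibration(n); print(n,{k:np.round(v,4).tolist() for k,v in c.items()})
print({k:np.round(v,4).tolist() for k,v in bot.get_calibration("wrist").items()})
s=bot.read_state();print(s)
E
```

```text
pics
top {'fx': 384.5755, 'fy': 384.5755, 'cx': 279.5335, 'cy': 212.8739, 'view': [[-0.1579, -0.9874, -0.0025, 101.6216], [0.9669, -0.1552, 0.2023, -571.1169], [-0.2002, 0.0295, 0.9793, -893.3809], [0.0, 0.0, 0.0, 1.0]]}
side {'fx': 472.3389, 'fy': 472.3389, 'cx': 283.1991, 'cy': 220.4694, 'view': [[-0.9718, -0.236, 0.0019, 540.7731], [0.1189, -0.4824, 0.8678, -147.2155], [-0.2039, 0.8436, 0.4968, -1241.7629], [0.0, 0.0, 0.0, 1.0]]}
{'fx': 306.8908, 'fy': 306.8908, 'cx': 281.8739, 'cy': 211.778, 'T_tool_cam': [[-0.0001, 0.9524, 0.3049, 83.8297], [1.0, -0.0003, 0.0014, 0.1575], [0.0014, 0.3049, -0.9524, -157.7596], [0.0, 0.0, 0.0, 1.0]]}
{'t': 0.1, 'joint_pos': array([ 1.39114145e+00,  3.59310134e-01,  1.11521934e-02, -2.98590321e-04,
       -1.22410167e+00, -2.88111476e-01]), 'qvel': array([-0.0007884 , -0.00108037,  0.00244223,  0.00338367, -0.00132054,
       -0.00012056]), 'tau': array([-1.36026883e-03, -5.84165347e+01,  2.93748826e+01,  7.01532885e+00,
        1.01840752e-02, -5.22962887e-05]), 'tcp_pos': array([304.17676929, 602.08929378, 225.7222333 ]), 'eef_rot': array([ 9.72761728e-01, -2.31806096e-01, -1.00512380e-04,  7.38176915e-04]), 'contact_force': array([0.17733766, 0.51636283, 0.11400619]), 'moment': array([ 0.02465553, -0.05899715, -0.00745284]), 'finger_force': 0.0, 'width': 87.95763924415695}
```

View pics/top0.png

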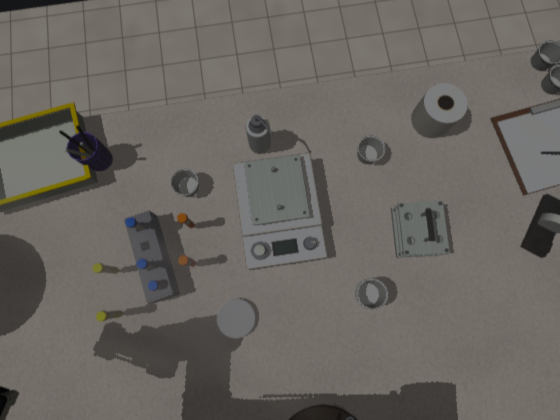

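View pics/side0.png

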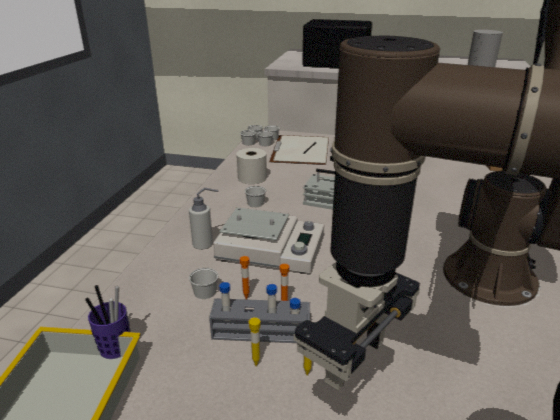

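Top view: the shaker is at about (280,210), with pegs near (276,170) and (281,207). The shaker rack is at (421,229) with its handle at (431,225). The bench rack is at (149,257).

Candidates for the long tubes:
- **Blue caps:** (131,222), (142,264) and (153,286). The last is the short tube; the side view shows it lower, at (296,305).
- **Look-alikes:** orange at (182,218) and (184,261), yellow at (98,268) and (101,316).

I choose the blue caps at (131,222) and (142,264).

```bash
cat > h.py <<'E'
from plant import bot
import cv2,numpy as np
from scipy.spatial.transform import Rotation as R
def down(a):  # tool x axis at world angle a, pointing down
    c,s=np.cos(a),np.sin(a)
    return R.from_matrix(np.array([[c,s,0],[s,-c,0],[0,0,-1.]])).as_quat()
def cast(M,c,uv,z):  # M: cam->world
    uv=np.atleast_2d(uv).astype(float)
    d=np.c_[(uv[:,0]-c["cx"])/c["fx"],-(uv[:,1]-c["cy"])/c["fy"],-np.ones(len(uv))]@M[:3,:3].T
    return M[:3,3]+d*((z-M[2,3])/d[:,2])[:,None]
def fixed(n,uv,z):
    c=bot.get_calibration(n); return cast(np.linalg.inv(c["view"]),c,uv,z)
def shot(name):
    s=bot.read_state(); im=bot.camera("wrist")
    T=np.eye(4); T[:3,:3]=R.from_quat(s["eef_rot"]).as_matrix(); T[:3,3]=s["tcp_pos"]
    M=T@bot.get_calibration("wrist")["T_tool_cam"]
    cv2.imwrite(f"pics/{name}.png",im[...,::-1]); np.save(f"pics/{name}.npy",M)
    return im,M
def wcast(name,uv,z): return cast(np.load(f"pics/{name}.npy"),bot.get_calibration("wrist"),uv,z)
def st():
    s=bot.read_state(); print("t%.1f"%s["t"],"tcp",s["tcp_pos"].round(1),"w%.1f"%s["width"],"ff%.1f"%s["finger_force"],"F",s["contact_force"].round(1),"M",s["moment"].round(2))
E
python3 - <<'E'
from h import *
p=lambda n,uv,z:print(n,fixed("top",uv,z).round(0).tolist())
p("pegs",[(276,170),(281,207)],101)
p("handle ends",[(430,209),(432,243)],113)
p("rack corners",[(393,209),(441,201),(449,254),(398,257)],66)
p("caps",[(131,222),(142,264)],128);p("short",[(153,286)],93)
p("orange/yellow",[(182,218),(184,261),(98,268),(101,316)],120)
p("shaker cons",[(245,268),(325,262)],50); p("button",[(260,251),(311,243)],68)
p("cups",[(371,150),(372,293),(186,184)],50)
p("benchrack",[(125,217),(155,210),(172,293),(146,301)],65)
for x,y,z,a in[(650,-140,220,0),(650,50,220,0),(550,300,240,0)]:
    print(bot.solve_ik([x,y,z],down(a)),bot.solve_ik([x,y,z],down(np.pi)))
E
```

```text
pegs [[677.0, 3.0, 101.0], [585.0, 6.0, 101.0]]
handle ends [[522.0, -336.0, 113.0], [444.0, -322.0, 113.0]]
rack corners [[544.0, -267.0, 66.0], [545.0, -388.0, 66.0], [415.0, -375.0, 66.0], [427.0, -253.0, 66.0]]
caps [[598.0, 350.0, 128.0], [499.0, 334.0, 128.0]]
short [[450.0, 325.0, 93.0]]
orange/yellow [[591.0, 236.0, 120.0], [492.0, 242.0, 120.0], [507.0, 435.0, 120.0], [401.0, 435.0, 120.0]]
shaker cons [[460.0, 114.0, 50.0], [444.0, -80.0, 50.0]]
button [[493.0, 71.0, 68.0], [493.0, -53.0, 68.0]]
cups [[708.0, -250.0, 50.0], [353.0, -178.0, 50.0], [693.0, 232.0, 50.0]]
benchrack [[629.0, 386.0, 65.0], [634.0, 312.0, 65.0], [428.0, 291.0, 65.0], [420.0, 353.0, 65.0]]
[ 0.08047623  0.34604151 -0.02176814  0.         -1.20298668  1.4903201 ] [ 0.08047623  0.34604151 -0.02176814  0.         -1.20298668 -1.65127256]
[ 0.37539839  0.32501107 -0.05244641  0.         -1.19333884  1.19539794] [ 0.37539839  0.32501107 -0.05244641  0.         -1.19333884 -1.94619471]
[ 0.81048885  0.2716333  -0.08142997  0.         -1.21773306  0.76030747] [ 0.81048885  0.2716333  -0.08142997  0.         -1.21773306 -2.38128518]
```

```bash
python3 - <<'E'
from h import *
bot.move_ptp([540,335,250],down(0)); shot("w_bench");st()
bot.move_ptp([600,5,250],down(-.05)); shot("w_plat");st()
bot.move_ptp([480,-325,230],down(-.18)); shot("w_rack");st()
a=[cv2.imread(f"pics/{n}.png") for n in("w_bench","w_plat","w_rack")]
cv2.imwrite("pics/m1.png",np.vstack([np.hstack([cv2.resize(a[0],(400,300)),cv2.resize(a[1],(400,300))]),np.hstack([cv2.resize(a[2],(400,300)),np.zeros((300,400,3),np.uint8)])]))
E
```

```text
t1.5 tcp [539.6 335.9 249.8] w87.6 ff0.0 F [-0.   0.2 -0.6] M [ 0.01 -0.04 -0.  ]
t2.8 tcp [600.2   6.3 249.9] w87.6 ff0.0 F [-0.1  0.5  0. ] M [-0.05 -0.03  0.05]
t4.2 tcp [ 480.8 -324.1  230.1] w87.8 ff0.0 F [-0.2  0.2  0.3] M [-0.04 -0.03  0.  ]
```

View pics/m1.png

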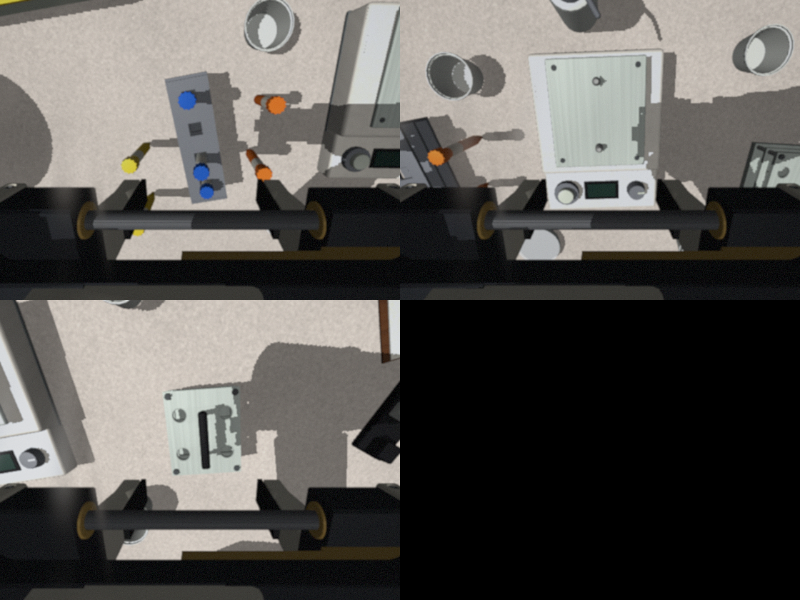

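The wrist views show three things:
- **Bench rack:** it runs vertically, with caps at (187,100), (201,172) and the short one at (206,191). The four look-alikes stand clear.
- **Platform:** pegs at (598,80) and (600,147), with four corner screws.
- **Shaker rack:** black bar at (204,440), also with corner screws.

Next I'll measure these by blobs, with one close crop as a check.

```bash
python3 - <<'E'
from h import *
def blobs(m,amin,amax):
    n,l,s,c=cv2.connectedComponentsWithStats(m.astype(np.uint8)); return [(c[i].round(1).tolist(),int(s[i,4]),s[i,2:4].tolist()) for i in range(1,n) if amin<=s[i,4]<=amax]
b=cv2.imread("pics/w_bench.png"); h=cv2.cvtColor(b,cv2.COLOR_BGR2HSV)
m=cv2.inRange(h,(100,150,60),(125,255,255)); print("blue",blobs(m,60,3000))
p=cv2.imread("pics/w_plat.png"); g=cv2.cvtColor(p,cv2.COLOR_BGR2GRAY)
cv2.imwrite("pics/c1.png",np.hstack([cv2.resize(p[65:245,180:370],None,fx=2.1,fy=2.1,interpolation=2),cv2.resize(cv2.imread("pics/w_rack.png")[110:250,215:350][:140],(399,378),interpolation=2)]))
q=g.copy(); print("plat dark",blobs((g[70:245,190:365]<85),4,80),"+190,70")
r=cv2.cvtColor(cv2.imread("pics/w_rack.png"),cv2.COLOR_BGR2GRAY)
print("rack dark",blobs(r[110:250,215:350]<75,4,120),"+215,110")
print("bar",blobs(r[110:250,215:350]<35,150,3000))
bm=(r[110:250,215:350]<35).astype(np.uint8)
c=max(cv2.findContours(bm,0,2)[0],key=cv2.contourArea); print(cv2.minAreaRect(c))
E
```

```text
blue [([261.7, 140.1], 473, [25, 25]), ([281.2, 240.8], 387, [22, 24]), ([288.9, 267.9], 289, [19, 20])]
plat dark [([142.8, 19.7], 26, [5, 6]), ([24.8, 24.4], 18, [5, 6]), ([88.5, 43.1], 24, [6, 9]), ([90.7, 134.6], 41, [9, 8]), ([141.9, 150.1], 17, [5, 5]), ([37.4, 154.4], 13, [4, 4])] +190,70
rack dark [([114.2, 18.2], 57, [8, 9]), ([32.5, 128.2], 4, [4, 2])] +215,110
bar [([71.7, 89.3], 459, [14, 78])]
((70.58965301513672, 85.52413940429688), (77.454345703125, 9.101913452148438), 86.633544921875)
```

View pics/c1.png

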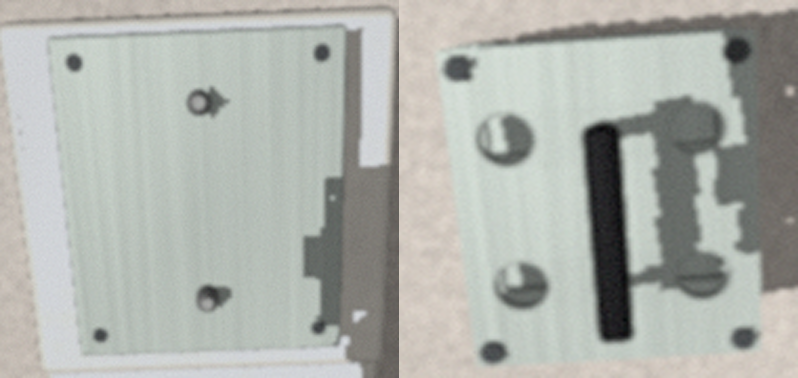

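The crop shows the pegs at full-image pixels (274.8,113.6) and (279.0,207.9), and four screws at the platform corners. The rack's bar is centred at (285.7,195.7), with four screws and four open holes around it.

```bash
python3 - <<'E'
from h import *
def rep(n,P):print(n,P.round(1)[:,:2].tolist(),"mean",P.mean(0).round(1)[:2])
ang=lambda v:np.arctan2(v[1],v[0]).round(4)
S=wcast("w_plat",[(332.8,89.7),(214.8,94.4),(331.9,220.1),(227.4,224.4)],85);rep("plat screws",S)
print(ang(S[0]-S[2]),ang(S[1]-S[3]), np.linalg.norm(S[0]-S[2]),np.linalg.norm(S[0]-S[1]))
P=wcast("w_plat",[(274.8,113.6),(279.0,207.9)],101);rep("pegs",P);print(ang(P[0]-P[1]),np.linalg.norm(P[0]-P[1]))
B=wcast("w_plat",[((567-400)*1.4,192*1.4)],66);rep("button",B)
K=wcast("w_rack",[(235.3,135.2),(329.2,128.2),(246.8,240.4),(331.4,234.8)],66);rep("rack screws",K)
print(ang(K[0]-K[2]),ang(K[1]-K[3]),np.linalg.norm(K[0]-K[2]),np.linalg.norm(K[0]-K[1]))
H=wcast("w_rack",[(283,157.4),(289.1,234.6)],113);rep("handle",H);print(ang(H[0]-H[1]),np.linalg.norm(H[0]-H[1]))
C=wcast("w_bench",[(261.7,140.1),(281.2,240.8)],125);rep("caps",C);print(ang(C[0]-C[1]),np.linalg.norm(C[0]-C[1]))
rep("short",wcast("w_bench",[(288.9,267.9)],90))
E
```

```text
plat screws [[703.7, -49.0], [705.2, 66.9], [568.4, -48.2], [569.0, 68.6]] mean [636.6   9.6]
-0.0062 -0.0122 135.35199240306716 115.9641067287345
pegs [[684.2, 8.6], [590.3, 9.5]] mean [637.3   9. ]
-0.0095 93.93780548512363
button [[503.4, 70.6]] mean [503.4  70.6]
rack screws [[551.1, -288.7], [540.9, -383.8], [435.5, -275.6], [425.2, -370.9]] mean [ 488.2 -329.8]
-0.113 -0.111 116.34928716412831 95.68459815141958
handle [[526.5, -333.6], [452.8, -326.3]] mean [ 489.6 -329.9]
-0.0987 74.10961945865274
caps [[600.8, 353.6], [502.7, 336.2]] mean [551.7 344.9]
0.1763 99.61113576011668
short [[453.9, 327.4]] mean [453.9 327.4]
```

```bash
python3 - <<'E'
from h import *
q=down(-.112)
bot.move_gripper(60,50)
bot.line_to([488.8,-330,160],150,q); bot.line_to([488.8,-330,89],100); bot.pause(.2); st()
bot.move_gripper(5,50); st()
bot.line_to([488.8,-330,110],60); st()
bot.line_to([488.8,-330,235],150); st()
bot.line_to([600,-60,235],250,down(-.009)); bot.pause(.3); st()
im,M=shot("held"); print(bot.read_state()["eef_rot"])
p=cv2.imread("pics/held.png"); cv2.imwrite("pics/held_v.png",p[60:420,100:460])
E
```

```text
t6.6 tcp [ 489.2 -330.1   89.7] w59.9 ff0.0 F [ 0.7  0.9 -0.4] M [-0.08  0.04 -0.02]
t7.4 tcp [ 488.7 -329.8   88.8] w11.2 ff50.0 F [-0.4  1.7 -1.1] M [ 0.36 -0.12 -0.04]
t7.9 tcp [ 488.9 -330.   110.4] w11.4 ff50.0 F [ 0.6 -0.7 -4.4] M [-0.02  0.05  0.03]
t8.9 tcp [ 488.2 -329.6  233.8] w11.6 ff50.0 F [ 0.  -0.3 -4.8] M [ 0.01  0.01 -0.03]
t10.5 tcp [599.8 -60.7 235.1] w11.0 ff50.0 F [ 0.3 -0.5 -4.4] M [-0.11 -0.04  0.02]
[ 9.99988024e-01 -4.89330784e-03  8.62630334e-05 -8.48550093e-06]
```

View pics/held_v.png

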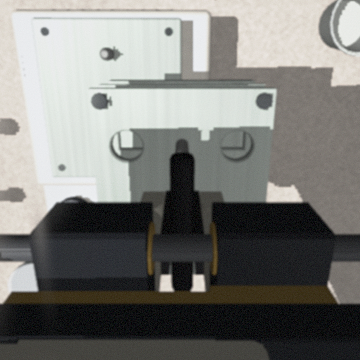

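The rack hangs level in the grip, with its far screws at full pixels (200,160) and (364,160) and the far peg and platform behind it. Now I'll check the rack's offset in the tool.

```bash
python3 - <<'E'
from h import *
p=cv2.cvtColor(cv2.imread("pics/held.png"),cv2.COLOR_BGR2GRAY)
for x,y in((200,160),(364,160)):
    w=p[y-12:y+12,x-12:x+12]<75; ys,xs=np.nonzero(w); print(x-12+np.median(xs),y-12+np.median(ys),w.sum())
K=wcast("held",[(200,160),(364,160)],212); t=np.array([599.8,-60.7]); print(K.round(1)); d=K[1]-K[0]; a=np.arctan2(d[0],-d[1]) ; print("yaw",np.arctan2(-d[0],-d[1])*-1, np.linalg.norm(d)); print(K.mean(0)[:2]-t)
E
```

```text
204.5 156.0 4
nan nan 0
[[ 658.1  -13.5  212. ]
 [ 657.1 -109.7  212. ]]
yaw -0.009945197219249994 96.28854485432518
[57.80803598 -0.89773205]
  return _methods._mean(a, axis=axis, dtype=dtype,
  ret = ret.dtype.type(ret / rcount)
```

```bash
python3 - <<'E'
from h import *
x,y=637.2,9.7
bot.line_to([x,y,235],200,down(-.009)); bot.line_to([x,y,195],80); bot.pause(.2); st()
for z in (188,184,180,177,175,173.5):
    bot.line_to([x,y,z],40); s=bot.read_state(); st()
    if abs(s["contact_force"][2]+4.4)>15 or np.hypot(*s["contact_force"][:2])>12: break
E
```

```text
t11.9 tcp [637.5   9.8 195.6] w11.6 ff50.0 F [-0.7 -0.2 -4. ] M [-0.12 -0.02  0.03]
t12.3 tcp [636.9   9.6 187.5] w11.3 ff50.0 F [-0.8  0.2 -3.7] M [-0.03 -0.09  0.03]
t12.5 tcp [637.    9.7 183.6] w11.3 ff50.0 F [-1.  -0.4 -3.9] M [0.01 0.01 0.02]
t12.8 tcp [637.    9.6 179.6] w11.0 ff50.0 F [ 0.7 -0.1 -3. ] M [-0.05 -0.06 -0.02]
t13.0 tcp [637.1   9.7 176.8] w11.5 ff50.0 F [-0.  -0.8 -3.6] M [-0.06  0.02  0.04]
t13.3 tcp [637.1   9.7 174.9] w11.5 ff50.0 F [-1.2  0.  -4. ] M [-0.06  0.01  0.  ]
t13.5 tcp [637.5   9.8 173.8] w11.1 ff50.0 F [ 0.8  0.6 -1.7] M [ 0.14 -0.2   0.05]
```

```bash
cat > t.py <<'E'
from h import *
def take(x,y):
    bot.move_gripper(50,12)
    bot.move_ptp([x,y,200],down(.176)); bot.line_to([x,y,74],120); bot.pause(.2); st()
    bot.move_gripper(8,12); st()
    bot.line_to([x,y,90],60); bot.line_to([x,y,200],150); bot.line_to([x,y,285],200); st()
E
python3 - <<'E'
from t import *
bot.line_to([637.2,9.7,172.5],30); bot.pause(.2); st()
bot.move_gripper(45,12); bot.pause(.2); bot.line_to([637.2,9.7,285],150)
shot("seated"); p=cv2.imread("pics/seated.png"); 
take(600.8,353.6)
bot.move_ptp([667,150,290],down(np.pi/2-.009)); bot.pause(.3); shot("tube1"); st()
q=cv2.imread("pics/tube1.png"); cv2.imwrite("pics/v2.png",np.hstack([p[60:420,80:480],q[60:420,80:480]]))
E
```

```text
t14.0 tcp [637.6  10.  173.7] w10.9 ff50.0 F [-2.4  2.9  5.7] M [0.94 0.98 0.05]
t19.0 tcp [601.1 353.9  74.8] w50.2 ff0.0 F [-0.1 -0.3  0.2] M [-0.04  0.01 -0.05]
t19.6 tcp [600.8 353.6  74. ] w21.3 ff12.0 F [-0.2  0.1 -0.1] M [-0.09  0.01  0.04]
t21.5 tcp [600.5 353.5 284.3] w21.0 ff12.0 F [-0.2 -0.4 -0.6] M [-0.06  0.04  0.02]
t23.3 tcp [666.9 150.3 290. ] w20.9 ff12.0 F [ 0.5  0.3 -0.4] M [-0.14 -0.1  -0.03]
```

View pics/v2.png

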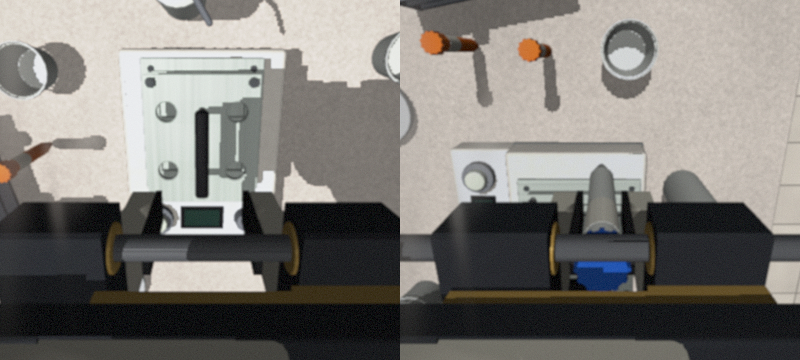

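Left view: the rack sits centred on the platform, with far screws at full pixels (231,143) and (334,143). Right view: the tube hangs straight from its cap, with its tip at about (281,228) in full pixels. The 21 mm width means the pads are holding the cap.

```bash
python3 - <<'E'
from h import *
print("rack screws",wcast("seated",[(231,143),(334,143)],151).round(1).tolist())
print("tip",wcast("tube1",[(281,228)],224).round(1).tolist())
g=cv2.cvtColor(cv2.imread("pics/seated.png"),cv2.COLOR_BGR2GRAY)
for x,y in((231,143),(334,143)):
    ys,xs=np.nonzero(g[y-10:y+10,x-10:x+10]<80); print(x-10+xs.mean(),y-10+ys.mean(),len(xs))
p=cv2.imread("pics/tube1.png"); cv2.imwrite("pics/tip.png",cv2.resize(p[200:360,230:330],None,fx=3.5,fy=3.5,interpolation=2))
E
```

```text
rack screws [[694.7, 56.2, 151.0], [693.8, -39.3, 151.0]]
tip [[667.0, 148.3, 224.0]]
233.0 140.0 1
nan nan 0<stdin>:6: RuntimeWarning: Mean of empty slice.
  ret = ret.dtype.type(ret / rcount)
```

View pics/tip.png

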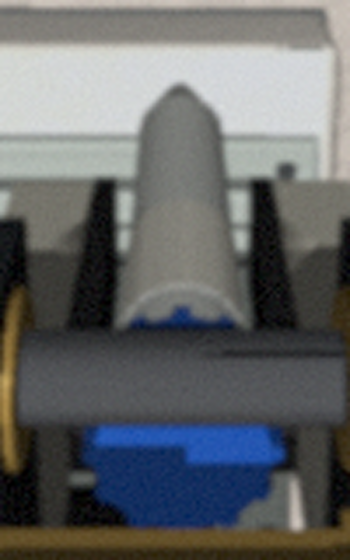

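```bash
cat >> t.py <<'E'
def put(x,y,zend=162):
    bot.line_to([x,y,285],150); bot.line_to([x,y,222],120); bot.pause(.1); st()
    for z in list(range(210,165,-9))+[zend+3,zend]:
        bot.line_to([x,y,z],50); s=bot.read_state(); f=s["contact_force"]
        print(z,f.round(1),s["moment"].round(2),s["tcp_pos"].round(1))
        if np.abs(f).max()>10: print("stop"); break
E
python3 - <<'E'
from t import *
put(667.3,44.2)
E
```

```text
t24.9 tcp [668.   44.5 223.2] w21.0 ff12.0 F [-0.6 -0.4  0.6] M [-0.05 -0.11 -0.01]
210 [ 0.1 -0.7  0.2] [-0.08 -0.12 -0.01] [667.1  44.1 209.5]
201 [-1.   0.7  0.6] [-0.14 -0.11  0.03] [667.   44.1 200.4]
192 [0.1 0.2 1.1] [-0.1  -0.09 -0.01] [667.   44.1 191.4]
183 [-0.6 -0.6 -0.3] [-0.1  -0.06 -0.1 ] [667.   44.1 182.4]
174 [-0.7 -0.4 -0.1] [-0.12 -0.15  0.04] [667.   44.1 173.5]
165 [0.1 0.2 0. ] [-0.06 -0.2   0.03] [667.   44.1 164.5]
162 [0.  0.1 5.3] [-0.14 -0.09 -0.  ] [668.   44.2 162.8]
```

Bottom contact at the expected height. Releasing, then on to tube 2.

```bash
python3 - <<'E'
from t import *
bot.move_gripper(36,12); bot.pause(.2); bot.line_to([667.3,44.2,285],150)
bot.line_to([640,150,285],200); shot("t1in")
take(502.7,336.2)
bot.move_ptp([606.7,80,290],down(np.pi/2-.009)); bot.pause(.3); shot("tube2"); st()
p=cv2.imread("pics/tube2.png"); q=cv2.imread("pics/t1in.png")
cv2.imwrite("pics/v3.png",np.hstack([cv2.resize(p[180:360,200:360],None,fx=2.5,fy=2.5),cv2.resize(q[60:360,120:440],(400,450))]))
E
```

```text
t33.2 tcp [502.9 336.5  74.7] w50.0 ff0.0 F [-0.7 -0.8 -0.6] M [-0.07 -0.01  0.01]
t33.8 tcp [502.7 336.2  74. ] w20.9 ff12.0 F [0.2 0.2 0.3] M [-0.07 -0.    0.05]
t35.6 tcp [502.4 336.1 284.3] w21.3 ff12.0 F [-0.2  0.6 -1.6] M [-0.1  -0.02 -0.  ]
t37.6 tcp [606.7  80.3 290. ] w21.1 ff12.0 F [-0.5 -0.1 -0.6] M [-0.13 -0.1   0.02]
```

View pics/v3.png

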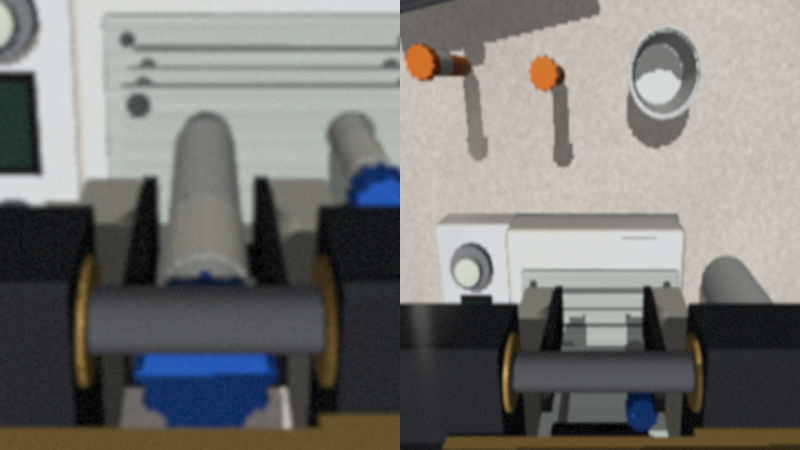

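Tube 2 hangs like tube 1, with its tip at full pixel (282,225). Tube 1's cap stands in its hole on the right. The button is at about (174,241) in full pixels of "t1in".

```bash
python3 - <<'E'
from t import *
print(wcast("t1in",[(173.6,241)],68).round(1))
put(606.7,-23.3)
E
```

```text
[[497.1  73.5  68. ]]
t39.2 tcp [607.4 -23.1 223.1] w21.2 ff12.0 F [-0.5 -0.7 -0.3] M [-0.13 -0.11  0.  ]
210 [-0.1  0.1 -0.1] [-0.1  -0.13 -0.02] [606.4 -23.4 209.6]
201 [0.2 0.2 0. ] [-0.09 -0.08 -0.04] [606.4 -23.4 200.5]
192 [ 0.6  0.3 -0.3] [-0.07 -0.12  0.02] [606.4 -23.4 191.5]
183 [ 0.   0.6 -0.3] [-0.12 -0.16  0.01] [606.4 -23.4 182.5]
174 [-0.4  0.2  0.4] [-0.09 -0.1   0.03] [606.4 -23.4 173.5]
165 [ 0.5  1.4 -0.9] [-0.06 -0.16  0.01] [606.4 -23.3 164.5]
162 [ 0.1 -0.4  4.4] [-0.03 -0.07  0.01] [607.4 -23.3 162.8]
```

```bash
python3 - <<'E'
from t import *
bot.move_gripper(36,12); bot.pause(.2); bot.line_to([606.7,-23.3,285],150)
bot.line_to([540,0,290],200)
bot.move_ptp([499.5,72,180],down(np.pi)); bot.move_gripper(0,10)
shot("pre"); p=cv2.imread("pics/pre.png")
bot.line_to([499.5,72,78],120); st()
for z in (70,67,65,63,62,61,60):
    bot.line_to([499.5,72,z],30); bot.pause(.1); st()
    if bot.read_state()["contact_force"][2]>6.5: break
bot.pause(.2)
bot.line_to([499.5,72,90],80); bot.line_to([470,72,290],200); 
bot.move_ptp([560,9,300],down(0)); bot.pause(.3); shot("fin"); st()
q=cv2.imread("pics/fin.png"); cv2.imwrite("pics/v4.png",np.hstack([p[40:400,80:480],q[0:360,80:480]]))
E
```

```text
t49.6 tcp [500.   72.2  78.6] w0.5 ff0.0 F [-0.1 -0.4  0.2] M [ 0.06 -0.22  0.03]
t50.1 tcp [500.1  72.4  70.4] w0.6 ff1.2 F [2.1 1.5 2.8] M [ 0.42 -0.8   0.04]
t50.5 tcp [500.1  72.3  67.3] w0.3 ff2.1 F [3.1 1.5 4.1] M [ 0.76 -1.12  0.03]
t50.8 tcp [500.2  72.3  66.1] w0.4 ff6.9 F [-0.4  2.4 13.1] M [ 0.8   0.2  -0.03]
t55.8 tcp [560.   9. 300.] w0.5 ff0.0 F [-0.5  0.3  1.2] M [-0.01 -0.01  0.01]
```

View pics/v4.png

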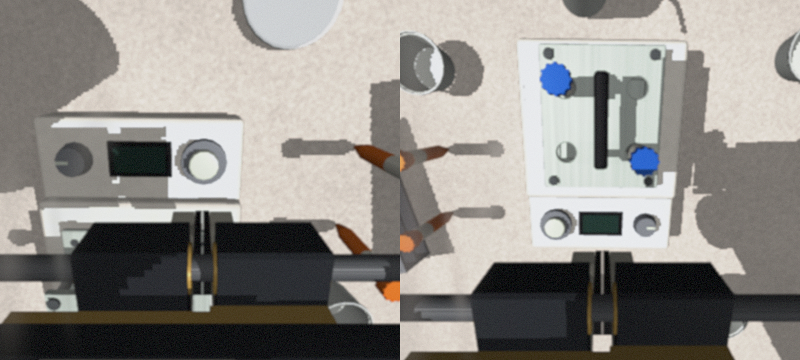

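Left view: the button is at full pixel (284,206), before the press. Right view: both tubes stand in diagonal holes, and the button is at full pixel (237,226). The press force came about 4 mm higher than expected and partly sideways, so I'll check the button's position.

```bash
python3 - <<'E'
from h import *
print(wcast("pre",[(284,206)],68).round(1),wcast("fin",[(237,226)],68).round(1), wcast("w_plat",[(234,271)],68).round(1))
for n,u,v in(("pre",284,206),("fin",237,226)):
    g=cv2.imread(f"pics/{n}.png")[v-25:v+25,u-25:u+25]; hsv=cv2.cvtColor(g,cv2.COLOR_BGR2GRAY)
    print(cv2.HoughCircles(hsv,cv2.HOUGH_GRADIENT,1,8,param1=80,param2=12,minRadius=8,maxRadius=24))
E
```

```text
[[498.1  73.8  68. ]] [[498.9  69.8  68. ]] [[501.4  70.3  68. ]]
[[[22.5 19.5 18.8]
  [24.5 27.5 16.6]]]
[[[24.5 23.5 16.3]]]
```

```bash
python3 - <<'E'
from h import *
bot.move_ptp([480,71.5,230],down(np.pi)); bot.line_to([499,71.5,80],180)
bot.line_to([499,71.5,69],40); st(); bot.line_to([499,71.5,63.5],30); bot.pause(.15); st()
bot.line_to([499,71.5,90],100); bot.line_to([460,72,230],200); bot.pause(.3); st()
if bot.read_state()["t"]<69: print(bot.close_job())
E
```

```text
t60.0 tcp [499.7  72.   69.5] w0.4 ff1.5 F [0.6 1.2 4. ] M [ 0.56 -0.7  -0.03]
t60.5 tcp [500.   72.   65.9] w0.6 ff13.0 F [-7.2  2.  25.8] M [ 0.69  2.45 -0.07]
t62.1 tcp [459.9  71.9 229.2] w0.4 ff0.0 F [-0.5 -0.6 -0.6] M [ 0.04 -0.2   0.04]
the job is handed in; nothing more can be done
None
```

I handed the job in at about 62 s: the rack is home on both pegs, both long tubes stand right down in diagonally opposite holes, and the start button was pressed to its stop. The button's stop was judged from force and height (about 66 mm) only, and I took no picture after the last press to check that it sprang back or that the bystanders stayed put.

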